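# Feed the vial tray under the hopper and drop its load

## Robot

A 6-joint arm with a two-finger parallel gripper is mounted at the origin on the work surface. World frame = base frame: x ahead of the robot, y to its left, z up, the work surface at z = 0. Lengths are in m, angles in rad, forces in N, time in s.
With the tool pointing down it reaches from about 0.325 to 0.9 m from the base axis. Payload 3.5 kg.
Tool frame: the origin (TCP) lies at the very end of the fingers, on their centre line; the grasp point (between the pads) lies 19 mm behind it; z points along the fingers, y is the direction in which the jaws open and shut (so a half turn about z gives the same grasp; the last joint's range is limited). The gripper opens to 85 mm and grips with 20 to 120 N. Pads are 22 mm wide; open, the fingers measure 114 mm over their backs; the gripper's body (76 mm by 85 mm) begins 54 mm behind the grasp point. The pads swing forward as they close: fully open they stand 13 mm farther back than shut.
Start: joints at [-1.262, 0.276, -0.026, 1.268, 0, 1.467], TCP at [0.25, -0.573, 0.192] pointing down, gripper open.
Joint ranges: [-3.12, 3.12], [-0.85, 1.88], [-1.08, 1.24], [-1.95, 2.15], [-1.57, 1.53], [-3.14, 3.14]. Speed limits (rad/s): [2.57, 2.57, 3.14, 3.14, 3.14, 3.14].

## Interface

Orientations are given as a rotation vector (axis times angle).
In Python, from workcell import bot, grab_frame, camera_model gives the robot as it stands. The module is installed in compiled form; this text tells all that it offers.
- The arm moves only by the shell command python3 -m inch 'ROWS' [OPENING]. ROWS is JSON, a list of rows, each a list of 6 numbers: the shift along the tool's x, y, z in m, then the turn, a rotation vector about the tool's x, y, z in degrees. A call has 1 to 20 rows; each row shifts and turns the pose as measured when the row begins, along the tool's axes as they then stand; what a row does not reach is not made up. A row lasts 1/12 s, in which the tool goes at most 41.7 mm and 7.16 degrees, less where a joint would pass 70% of its speed; a pose out of reach is approached as far as the arm can. A call with a gripper value outside its range is refused whole. OPENING is the opening, from 0 (shut) to 1 (fully open), set as the call begins (- or left out, the last holds). The fingers move at their own pace and stop on an object; the grip force is fixed at half the most. Time passes only in rows, so rows that do not move let the fingers close. It gives the time, the measured TCP pose, the force and the opening at its end, in the units of the state.
- bot.get_state(): the state, without advancing time (a new reading comes with each control period).
- grab_frame(name): name is "side" or "top" or "wrist"; returns the picture (420x560x3 uint8, red, green, blue); there is no depth.
- camera_model(name): a dict with "fx", "fy", "cx", "cy" (pixels), "dist_coeffs" ([k1, k2, p1, p2, k3] as OpenCV has them; the pictures are not rectified), "cam_to_world" (4x4, takes a point from camera to world coordinates); the wrist camera has in their place "T_tool_cam" (4x4, takes a point from camera to tool coordinates, whose origin is the TCP and whose axes are the flange's). Camera axes: x right, y up, looking along -z (the intrinsics and any distortion apply to the point x, -y, -z); pixel columns grow to the right and rows downward; lengths in m; the calibration is good to about 2 mm. A picture is of the moment at which its call begins: read the wrist's pose just before it. camera_model takes no time and is no camera call.
- bot.finish_job(): hands the job in, once; it reports no verdict.
The state is a dict: "time_s": time; "joint_positions": joint angles; "dq": joint speeds; "joint_efforts": joint torques, N m; "eef_pos": TCP position; "tcp_rot": TCP orientation; "force": force on the tool from outside, world axes, zero at the start; "torque": the same for the moment, N m; "grip_width": finger opening in m.
Only numpy, scipy, OpenCV 4.12 (cv2) and the standard library are available. Lean on these libraries where they do the work, as an engineer would, in place of code of your own. Each camera call takes 0.05 s, during which the arm holds its last target.

## Task

Push the white tray along its lane, pushing on the middle of its rear plate so it does not jam, until it is fully home against the end stop under the hopper. Then swing the weighted side lever over, away from the robot, so that the hopper's trap door hangs open and all three vials drop into the tray, and swing the lever back over until the trap door is shut and held shut by the lever's weight. Leave the bottle, the tip box and the jar where they are.

Things in the scene. Friction and masses are not known exactly. Their poses are not given: they have to be found in the camera images.
- station: Fixed bench-top dispenser stand on a grey base plate 345 x 170 x 12 mm (x -175 to 170, y -93 to 77). Origin on the bench below the middle of the cover's front edge; x runs along the lane (centre line y = 0) to the end stop, z up. Two rails 106 mm apart; their lips (tops 26.5 mm above the bench, 92 mm gap) keep the tray from being lifted out. Slim posts at y = +-68 carry cover and hopper.
- end_stop (a point): Middle of the lane-side face of the end stop, a bar across the lane 150 mm ahead (+x) of the station's origin, top 45 mm above the bench; this point is 28 mm above the bench. A clear guard plate hangs 4 to 8 mm before it, 56 to 122 mm above the bench, clear of the tray.
- hopper_top (a point): Middle of the open mouth of the steel hopper, 170 mm above the bench. Hopper outside 66 (x) x 70 (y) mm, its bottom, the trap door, 120 mm above the bench, over the lane.
- cover_edge (a point): Middle of the front lower edge of the cover, 85 mm above the bench. Cover: 5 mm thick, 48 mm deep (+x), 146 wide, over the lane; steel bar along its front, the rest clear. When the tray is home its rear plate is 20 mm beyond (+x) this edge, under the cover: the end of the push needs a tool leaning back 25 to 45 degrees, tip forward.
- tray_base (a point): Centre of the underside of the white open tray, 12 mm above the bench. 130 long (x), 72 wide, 35 high, 4 mm walls, 0.22 kg; slides on the base plate, axes as the station's. Two short runners 40 mm behind this point guide it with 1 mm play a side: pushed over 15 mm off the centre line it skews and jams; pushed within 8 mm of it, it slides with 1 to 3 N.
- push_plate (a point): Centre of the outer face of the tray's rear plate, 65 mm behind tray_base and 33 mm above the bench. The plate is flat, faces -x of the station, is 102 mm wide from 30 to 47 mm above the bench and 72 mm wide from there down to 12 mm.
- tray_home (a point): Point of the station with which tray_base coincides when the tray is home against the end stop (x = 85, z = 12 mm in the station's frame). Axes as the station's.
- trapdoor (a joint): Angle of the trap door and its lever, rad: 0 shut, 1.3 hanging open. Grows as the lever's knob goes towards +x of the station. The lever is over-centre: upright at 0.55; below that its weight keeps the door shut, beyond it the lever falls on to 1.3 and keeps the door open. It takes 1 to 4 N at the knob.
- door_hinge (a point): Point on the trap door's hinge axis (along the station's y), 58 mm ahead of the cover edge and 118 mm above the bench, on the lane's centre line.
- lever_knob (a point): Centre of the black ball knob, 30 mm diameter, on a straight 8 mm rod on the -y side of the hopper, 82 mm from the lane's centre line, 100 mm from the hinge axis. Shut: 52 mm to -x of the hinge, 203 mm above the bench; upright: 218 mm; open: 68 mm to +x, 191 mm above the bench. 30 mm free to the hopper's side; free before, behind and above.
- vial1_mid (a point): Middle of one of three capped vials, 15 mm diameter, 46 mm long, 18 g, lying side by side on the trap door in the hopper.
- vial2_mid (a point): Middle of one of three capped vials, 15 mm diameter, 46 mm long, 18 g, lying side by side on the trap door in the hopper.
- vial3_mid (a point): Middle of one of three capped vials, 15 mm diameter, 46 mm long, 18 g, lying side by side on the trap door in the hopper.
- bottle: Bystander: clear bottle, 68 mm diameter, 150 mm high; origin at the centre of its underside.
- tip_box: Bystander: grey pipette-tip box, 85 x 125 x 63 mm; origin at the centre of its underside.
- jar: Bystander: amber jar, 60 mm diameter, 85 mm high; origin at the centre of its underside.

How it is judged:
By the outcome, as a careful person would: the job done as asked, in the order asked, and still so for the second after the job is handed in, with the robot touching nothing.
It also fails if it takes over 54 s, if anything falls off the work surface, if the arm or the gripper's body presses on something with over 40 N, if the wrist force passes 120 N, or if a joint passes its speed limit or range.

## Working session

There is one attempt and no reset: what is moved stays moved. The work goes in short steps, Python scripts to look and compute and a shell command to move; the robot and the scene stay as the last step left them, time stands still between calls to the robot, and variables do not carry over. Pictures are saved under pics/ and viewed, and the job is handed in when it is done.

```bash
mkdir -p pics; python3 - <<'E'
from workcell import bot, grab_frame, camera_model
import cv2,numpy as np
s=bot.get_state();print({k:np.round(v,3).tolist() for k,v in s.items()})
for n in ["side","top","wrist"]:
    f=grab_frame(n);cv2.imwrite(f"pics/{n}0.png",f[:,:,::-1])
    m=camera_model(n);print(n,{k:np.round(v,4).tolist() for k,v in m.items()})
E
```

```text
{'time_s': 0.0, 'joint_positions': [-1.262, 0.277, -0.028, 1.268, -0.0, 1.467], 'dq': [0.0, 0.001, -0.001, 0.001, -0.0, 0.002], 'joint_efforts': [0.001, -44.551, 29.52, 0.016, -0.0, 0.0], 'eef_pos': [0.25, -0.572, 0.191], 'tcp_rot': [-3.073, -0.642, 0.0], 'force': [1.263, -0.915, 0.139], 'torque': [-0.023, 0.058, 0.054], 'grip_width': 0.085}
side {'fx': 523.7286, 'fy': 523.7286, 'cx': 281.4121, 'cy': 213.0343, 'dist_coeffs': [-0.0524, 0.0, 0.0, 0.0, 0.0], 'cam_to_world': [[-0.7005, 0.5384, -0.4684, -0.2115], [-0.7136, -0.5287, 0.4595, 0.7522], [-0.0002, 0.6562, 0.7546, 1.3434], [0.0, 0.0, 0.0, 1.0]]}
top {'fx': 472.2958, 'fy': 472.2958, 'cx': 278.7432, 'cy': 213.0068, 'dist_coeffs': [-0.1331, 0.0, 0.0, 0.0, 0.0], 'cam_to_world': [[-0.0189, 0.9932, -0.1152, 0.4202], [-0.9998, -0.0201, -0.0088, -0.0066], [-0.0111, 0.115, 0.9933, 1.3201], [0.0, 0.0, 0.0, 1.0]]}
wrist {'fx': 364.5224, 'fy': 364.5224, 'cx': 275.8307, 'cy': 213.1149, 'dist_coeffs': [-0.0276, 0.0, 0.0, 0.0, 0.0], 'T_tool_cam': [[0.0, 0.9457, 0.3249, 0.0847], [1.0, -0.0003, 0.0008, -0.0005], [0.0008, 0.3249, -0.9457, -0.1821], [0.0, 0.0, 0.0, 1.0]]}
```

View pics/side0.png

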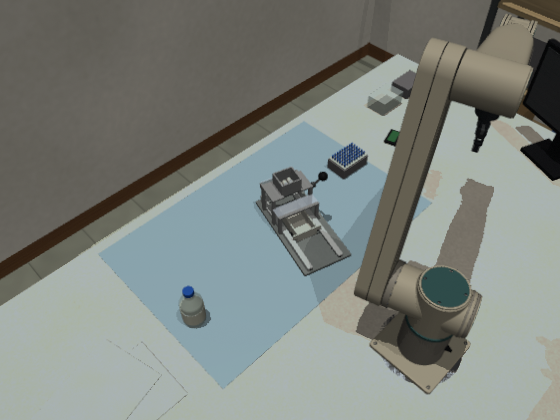

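View pics/top0.png

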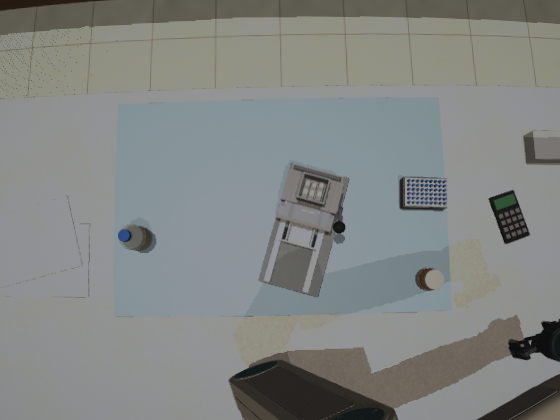

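View pics/wrist0.png

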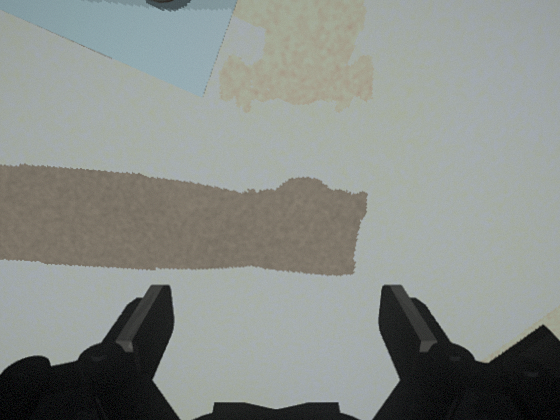

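The side and top views show the station near top pixel (305,230), with its lane pointing away from the robot. The tray is just before the cover, the knob is at top (339,227), and the tip box, jar and bottle stand clear. I'll enlarge the crops.

```bash
python3 - <<'E'
import cv2
a=cv2.imread('pics/top0.png')[150:310,240:370];cv2.imwrite('pics/top0c.png',cv2.resize(a,None,fx=3.7,fy=3.7,interpolation=cv2.INTER_CUBIC))
a=cv2.imread('pics/side0.png')[155:285,240:380];cv2.imwrite('pics/side0c.png',cv2.resize(a,None,fx=4.5,fy=4.5,interpolation=cv2.INTER_CUBIC))
E
```

```text
(no output)
```

View pics/top0c.png

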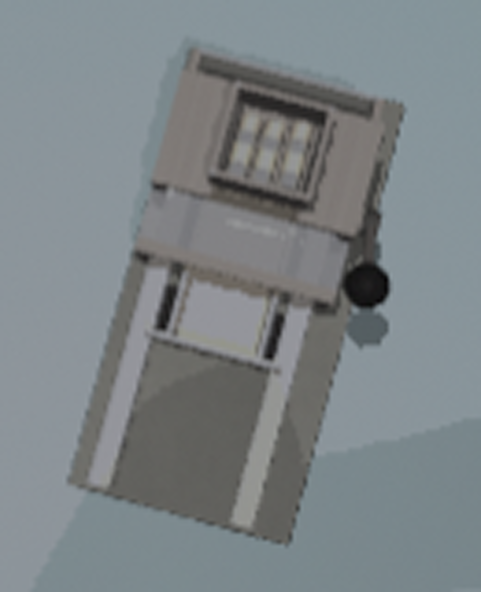

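View pics/side0c.png

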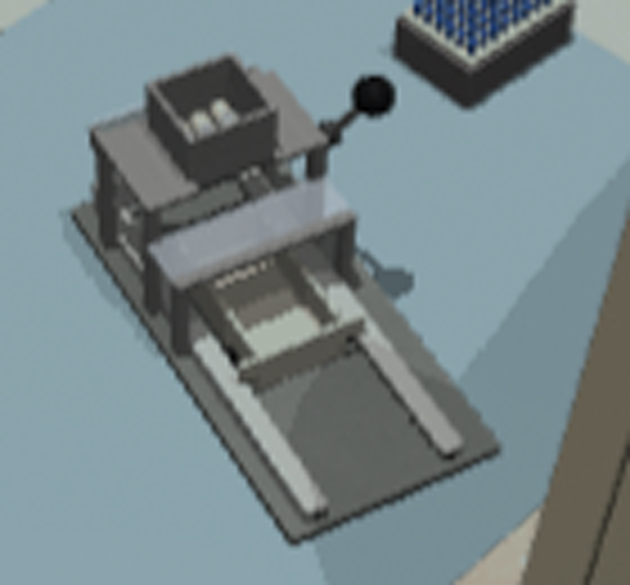

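```bash
cat > h.py <<'E'
import numpy as np,cv2
from workcell import bot, grab_frame, camera_model
from scipy.spatial.transform import Rotation as R
from scipy.optimize import least_squares
def proj(n,P,T=None):
    m=camera_model(n)
    if T is None: T=np.array(m['cam_to_world']) if n!='wrist' else None
    Ti=np.linalg.inv(T)
    P=np.atleast_2d(P); c=(Ti[:3,:3]@P.T).T+Ti[:3,3]
    c=c*[1,-1,-1]
    K=np.array([[m['fx'],0,m['cx']],[0,m['fy'],m['cy']],[0,0,1.]])
    return cv2.projectPoints(c,np.zeros(3),np.zeros(3),K,np.array(m['dist_coeffs'],float))[0][:,0]
def st2w(p,P):
    P=np.atleast_2d(P).astype(float)/1000
    c,s=np.cos(p[2]),np.sin(p[2])
    return np.c_[p[0]+c*P[:,0]-s*P[:,1],p[1]+s*P[:,0]+c*P[:,1],P[:,2]]
E
cat > fit.py <<'E'
from h import *
t=lambda u,v:(240+(u+.5)/3.7-.5,150+(v+.5)/3.7-.5)
s=lambda u,v:(240+(u+.5)/4.5-.5,155+(v+.5)/4.5-.5)
L=[('top',(-175,77,12),t(68,484)),('top',(-175,-93,12),t(291,544)),('top',(170,-93,12),t(404,104)),('top',(6,-82,203),t(367,286)),
('side',(-175,77,12),s(295,540)),('side',(-175,-93,12),s(499,449)),('side',(170,77,12),s(70,213)),('side',(6,-82,203),s(374,96))]
f=lambda p:np.concatenate([proj(n,st2w(p,P))[0]-np.array(q) for n,P,q in L])
r=least_squares(f,[.5,-.05,-.2],loss='soft_l1')
print(r.x,np.degrees(r.x[2]));print(np.round(f(r.x).reshape(-1,2),1))
for n,y,q in [('top',51,t(148,335)),('top',-51,t(280,371))]:
    g=lambda x:proj(n,st2w(r.x,(x[0],y,47)))[0]-np.array(q)
    a=least_squares(g,[-60.]);print('plate x',a.x,a.fun)
np.save('p.npy',r.x)
E
python3 fit.py
```

```text
[ 0.53177957 -0.05778038 -0.28580686] -16.375526733211995
[[ 0.   0.2]
 [-0.5  0.4]
 [ 0.2 -0.3]
 [-0.3 -0.4]
 [-0.2  0.3]
 [ 1.2 -0.6]
 [-0.1 -0.7]
 [ 0.   0.3]]
plate x [-53.56267877] [-0.97159938 -0.26586154]
plate x [-53.64481896] [-0.10220571 -0.02714643]
```

```bash
cat >> h.py <<'E'
def pose():
    s=bot.get_state(); return s,np.array(s['eef_pos']),R.from_rotvec(s['tcp_rot'])
def goal(loc_mm,tilt_deg,frame=None):
    """what is left, in tool axes, to TCP at station-local mm with tool leaning back tilt (tip forward)"""
    p=np.load('p.npy'); s,x,Rt=pose()
    tgt=st2w(p,loc_mm)[0]
    cy=p[2]; Rd=R.from_euler('z',cy)*R.from_matrix(np.array([[1,0,0],[0,-1,0],[0,0,-1.]]).T)*R.from_euler('y',tilt_deg,degrees=True)
    d=Rt.inv().apply(tgt-x)*1000; rv=np.degrees((Rt.inv()*Rd).as_rotvec())
    loc=R.from_euler('z',-cy).apply(x-[p[0],p[1],0])*1000
    print('t',round(s['time_s'],2),'loc',np.round(loc,1),'tgt w',np.round(tgt,3),'| shift mm (tool now)',np.round(d,1),'| (tool at goal ori)',np.round(Rd.inv().apply(tgt-x)*1000,1),'| turn deg',np.round(rv,1),'F loc',np.round(R.from_euler('z',-cy).apply(s['force']),1),'grip',round(s['grip_width'],4))
E
python3 -c "
from h import *
goal((-120,0,200),0)"
python3 -m inch '[[0,0,-0.02,0,0,6.7],[0,0,-0.02,0,0,6.7],[0,0,-0.02,0,0,6.7],[0,0,-0.01,0,0,6.7],[0,0,0,0,0,6.7],[0,0,0,0,0,6.7]]' 0
python3 -c "
from h import *
goal((-120,0,200),0)"
```

```text
t 0.15 loc [-125.4 -572.9  191.3] tgt w [ 0.417 -0.024  0.2  ] | shift mm (tool now) [ 372.2 -435.6   -7.9] | (tool at goal ori) [   5.4 -572.9   -8.7] | turn deg [-0.1  0.  40. ] F loc [0.9 0.6 0.1] grip 0.0854
time_s: 0.65
eef_pos: [0.249, -0.5691, 0.2597]
tcp_rot: [-3.091, 0.501, 0.008]
force: [0.8, 0.3, 0.7]
grip_width: 0.0126
t 0.65 loc [-127.1 -570.3  259.7] tgt w [ 0.417 -0.024  0.2  ] | shift mm (tool now) [ -12.7 -569.6   65.1] | (tool at goal ori) [   7.1 -570.3   59.7] | turn deg [-0.5  0.4 -2. ] F loc [0.7 0.5 0.7] grip 0.0126
```

```bash

python3 -m inch '[[0,-0.03,0,0,0,-1],[0,-0.04,0,0,0,-1],[0,-0.04,0,0,0,0],[0,-0.04,0,0,0,0],[0,-0.04,0,0,0,0],[0,-0.04,0,0,0,0],[0,-0.04,0,0,0,0],[0,-0.04,0,0,0,0],[0,-0.04,0,0,0,0],[0,-0.04,0,0,0,0],[0,-0.04,0,0,0,0],[0,-0.04,0,0,0,0],[0,-0.04,0,0,0,0]]' 0
python3 -c "
from h import *
goal((-120,0,200),0)"
```

```text
time_s: 1.73
eef_pos: [0.3984, -0.0696, 0.2587]
tcp_rot: [-3.095, 0.478, 0.008]
force: [0.8, -0.7, 1.1]
grip_width: 0.0003
t 1.73 loc [-124.7  -48.9  258.7] tgt w [ 0.417 -0.024  0.2  ] | shift mm (tool now) [  4.  -48.5  59.2] | (tool at goal ori) [  4.7 -48.9  58.7] | turn deg [-0.5  0.4 -1.2] F loc [ 1.  -0.4  1.1] grip 0.0003
```

```bash

python3 -m inch '[[0,-0.025,0.02,0,6.5,0],[0,-0.02,0.02,0,6.5,0],[0,0,0.02,0,6.5,0],[0,0,0.0,0,6.5,0],[0,0,0,0,6.5,0],[0,0,0,0,5,0],[0,0,0,0,0,0]]' 0
python3 -c "
from h import *
goal((-85,0,28),38)
print(np.round(bot.get_state()['joint_positions'],2))
f=grab_frame('wrist');cv2.imwrite('pics/w1.png',f[:,:,::-1])"
```

```text
time_s: 2.32
eef_pos: [0.4131, -0.0388, 0.1891]
tcp_rot: [2.89, -0.384, 1.003]
force: [-1.2, -0.0, -1.4]
grip_width: -0.0005
t 2.32 loc [-119.2  -15.2  189.1] tgt w [ 0.45  -0.034  0.028] | shift mm (tool now) [-72.3 -10.  148.4] | (tool at goal ori) [-72.3 -15.2 148. ] | turn deg [-2.2 -0.1  0.5] F loc [-1.2 -0.4 -1.4] grip -0.0005
[-0.28 -0.64 -0.96  0.59  0.03  3.14]
```

View pics/w1.png

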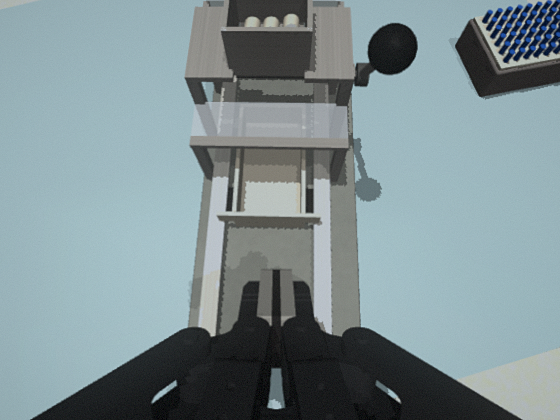

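The wrist view shows the lane clear, the tray's rear plate at row 215 spanning columns 218–320, and the fingers on the lane's centre at about column 277. Joint 6 sits at its limit, so I'll take the half turn about the tool's z.

```bash

python3 -m inch '[[0,0,0.003,0,0,-7],[0,0,0.003,0,0,-7],[0,0,0.003,0,0,-7],[0,0,0.003,0,0,-7],[0,0,0.003,0,0,-7],[0,0,0.003,0,0,-7],[0,0,0.003,0,0,-7],[0,0,0.003,0,0,-7],[0,0,0.003,0,0,-7],[0,0,0.003,0,0,-7],[0,0,0,0,0,-7],[0,0,0,0,0,-7],[0,0,0,0,0,-7],[0,0,0,0,0,-7],[0,0,0,0,0,-7],[0,0,0,0,0,-7],[0,0,0,0,0,-7],[0,0,0,0,0,-7]]' 0
python3 -m inch '[[0,0,0,0,0,-7],[0,0,0,0,0,-7],[0,0,0,0,0,-7],[0,0,0,0,0,-7],[0,0,0,0,0,-7],[0,0,0,0,0,-7],[0,0,0,0,0,0]]' 0
cat >> h.py <<'E'
_g=goal
def goalf(loc,tilt):
    "flipped tool: tool x points to station -x"
    p=np.load('p.npy'); s,x,Rt=pose(); cy=p[2]
    Rd=R.from_euler('z',cy)*R.from_matrix(np.diag([1,-1,-1.]))*R.from_euler('y',tilt,degrees=True)*R.from_euler('z',180,degrees=True)
    d=st2w(p,loc)[0]-x; L=R.from_euler('z',-cy)
    zl=L.apply(Rt.apply([0,0,1]))
    print('t',round(s['time_s'],2),'loc',np.round(L.apply(x-[p[0],p[1],0])*1000,1),'lean',np.round(np.degrees(np.arctan2(zl[0],-zl[2])),1),'sh now',np.round(Rt.inv().apply(d)*1000,1),'sh goalori',np.round(Rd.inv().apply(d)*1000,1),'turn',np.round(np.degrees((Rt.inv()*Rd).as_rotvec()),1),'F loc',np.round(L.apply(s['force']),1),'q',np.round(s['joint_positions'],2),'grip',round(s['grip_width'],4))
E
python3 -c "
from h import *
goalf((-85,0,28),36)"
```

```text
time_s: 3.87
eef_pos: [0.4791, -0.0599, 0.2159]
tcp_rot: [1.357, 2.08, 0.299]
force: [-0.0, -0.7, 0.3]
grip_width: -0.0002
time_s: 4.45
eef_pos: [0.4991, -0.0673, 0.2355]
tcp_rot: [0.493, 2.404, -0.029]
force: [0.6, -1.1, 0.1]
grip_width: -0.0006
t 4.45 loc [-28.7 -18.3 235.5] lean 39.4 sh now [175.6  -8.6 125.1] sh goalori [167.6  18.3 134.8] turn [ 2.1  3.3 -7.4] F loc [ 0.9 -0.9  0.1] q [-0.28 -0.46 -0.8   0.54  0.03  0.13] grip -0.0006
```

```bash

python3 -m inch '[[0.022,0,0.012,0.5,0.5,-2.5],[0.022,0,0.012,0.5,0.5,-2.5],[0.022,0.003,0.012,0.5,0.5,-2],[0.022,0.003,0.012,0,0.5,0],[0.022,0.003,0.012,0,0.5,0],[0.022,0.003,0.012,0,0.5,0]]' 0
python3 -c "
from h import *
goalf((-85,0,28),36)"
```

```text
time_s: 4.95
eef_pos: [0.4709, -0.038, 0.1167]
tcp_rot: [0.384, 2.457, -0.104]
force: [0.2, -0.4, 0.4]
grip_width: 0.0005
t 4.95 loc [-64.    1.8 116.7] lean 37.7 sh now [70.8 -3.9 57.3] sh goalori [69.1 -1.8 59.4] turn [ 0.3  1.7 -1.5] F loc [ 0.3 -0.3  0.4] q [-0.17 -0.36 -1.01  0.27 -0.06  0.12] grip 0.0005
```

```bash

python3 -m inch '[[0.012,0,0.010,0,1,-0.7],[0.012,-0.001,0.010,0,1,-0.7],[0.012,-0.001,0.010,0,1,0]]' 0
python3 -c "
from h import *
goalf((-75,0,28),34)"
```

```text
time_s: 5.2
eef_pos: [0.4625, -0.0355, 0.0694]
tcp_rot: [0.371, 2.518, -0.101]
force: [-0.0, 0.6, -0.4]
grip_width: -0.0
t 5.2 loc [-72.7   1.8  69.4] lean 34.4 sh now [25.2 -2.3 32.9] sh goalori [25.  -1.8 33.1] turn [ 0.4  0.3 -0.5] F loc [-0.2  0.6 -0.4] q [-0.18 -0.26 -1.04  0.2  -0.06  0.1 ] grip -0.0
```

```bash

python3 -m inch '[[0.007,0,0.011,0,2,-0.5],[0.007,-0.001,0.011,0,2,0],[0.006,-0.001,0.010,0,2,0]]' 0
python3 -c "
from h import *
goalf((-75,0,28),30)
f=grab_frame('wrist');cv2.imwrite('pics/w2.png',f[:,:,::-1])
f=grab_frame('side');cv2.imwrite('pics/s2.png',cv2.resize(f[145:295,230:390],None,fx=4,fy=4,interpolation=2)[:,:,::-1])"
```

```text
time_s: 5.45
eef_pos: [0.4657, -0.0377, 0.0302]
tcp_rot: [0.388, 2.629, -0.082]
force: [0.7, 0.2, -0.5]
grip_width: 0.0003
t 5.45 loc [-69.1   0.6  30.2] lean 27.9 sh now [ 6.2 -0.7 -0.8] sh goalori [ 6.2 -0.6 -1.1] turn [ 0.4 -2.1 -0.5] F loc [ 0.6  0.4 -0.5] q [-0.19 -0.13 -0.98  0.23 -0.04  0.09] grip 0.0003
```

View pics/w2.png

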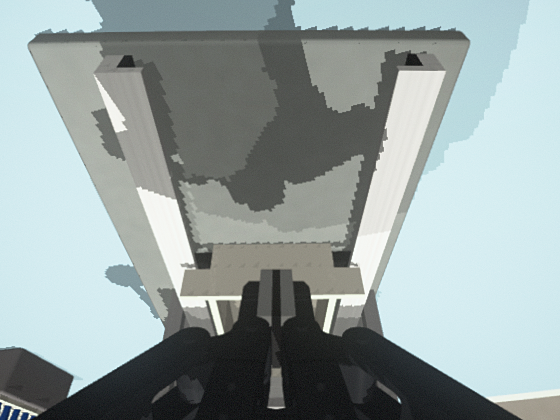

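View pics/s2.png

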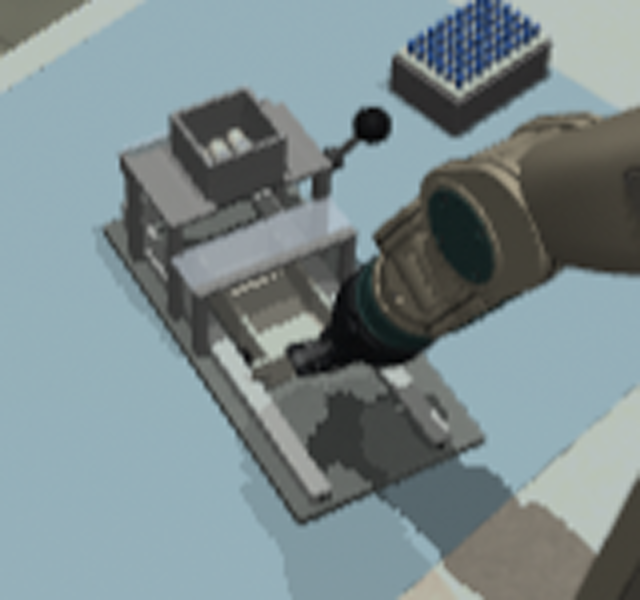

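The wrist view shows the rear plate between columns 181 and 365 (middle 273), with the shut fingers centred at about 275 just before it. The push is centred to about 1 mm.

```bash

python3 -m inch '[[-0.009,0,0.005,0,-1,0],[-0.009,0,0.005,0,-2,0],[-0.009,0,0.005,0,-2,0],[-0.009,0,0.005,0,-2,0]]' 0
python3 -c "
from h import *
goalf((11,0,28),36)"
```

```text
time_s: 5.88
eef_pos: [0.5163, -0.0526, 0.0373]
tcp_rot: [0.381, 2.493, -0.102]
force: [0.2, 0.5, -0.3]
grip_width: 0.0001
t 5.88 loc [-16.3   0.6  37.3] lean 35.7 sh now [-16.7  -0.4  23.4] sh goalori [-16.6  -0.6  23.5] turn [ 0.3 -0.3 -1.1] F loc [ 0.1  0.5 -0.3] q [-0.2  -0.06 -1.01  0.01 -0.05  0.09] grip 0.0001
```

```bash

python3 -c "
from h import *
f=grab_frame('wrist');cv2.imwrite('pics/w3.png',f[:,:,::-1])
f=grab_frame('side');cv2.imwrite('pics/s3.png',cv2.resize(f[155:275,240:360],None,fx=5,fy=5,interpolation=2)[:,:,::-1])
goalf((11,0,28),36)"
```

```text
t 5.98 loc [-17.4   0.5  36.3] lean 35.5 sh now [-18.4  -0.3  23.2] sh goalori [-18.1  -0.5  23.4] turn [ 0.3 -0.5 -1.1] F loc [-0.2  0.3 -0.2] q [-0.2  -0.06 -1.01  0.01 -0.05  0.09] grip 0.0001
```

View pics/w3.png

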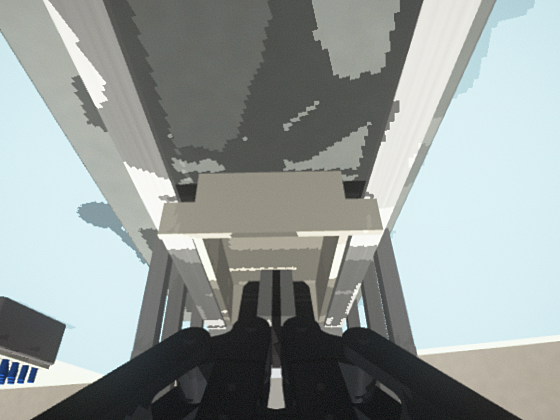

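View pics/s3.png

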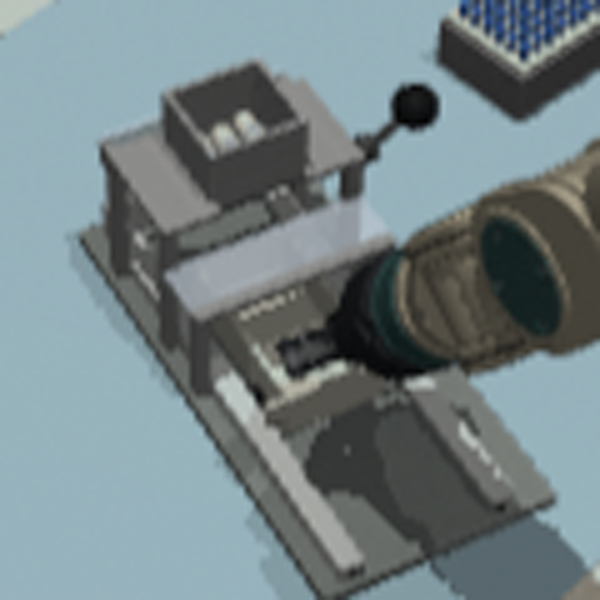

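```bash
cat >> h.py <<'E'
def wT():
    s,x,Rt=pose();T=np.eye(4);T[:3,:3]=Rt.as_matrix();T[:3,3]=x
    return T@np.array(camera_model('wrist')['T_tool_cam'])
E
python3 -c "
from h import *
p=np.load('p.npy');T=wT()
print(proj('wrist',st2w(p,[(-54,51,47),(-54,-51,47),(-54,51,30),(-54,-51,30),(-54,36,12),(-175,77,12),(-175,-93,12)]),T).round())
s,x,Rt=pose();print(proj('wrist',x,T))
for X in (-30,-40,-50,-60): print(X,proj('wrist',st2w(p,[(X,51,47),(X,-51,47)]),T).round())
"
```

```text
[[ 386.  227.]
 [ 158.  232.]
 [ 379.  197.]
 [ 164.  202.]
 [ 343.  170.]
 [ 573. -165.]
 [-111. -145.]]
[[274.04197061 249.38146983]]
-30 [[374. 253.]
 [171. 257.]]
-40 [[379. 243.]
 [166. 247.]]
-50 [[384. 232.]
 [161. 236.]]
-60 [[389. 220.]
 [155. 224.]]
```

```bash

python3 -c "
from h import *
T=wT();s,x,Rt=pose()
for d in [(0,0,0),(11,0,0),(-11,0,0),(0,0,-.01*1000),(11,0,-10),(11,14,0),(0,0,-13)]: print(d,proj('wrist',x+Rt.apply(np.array(d)/1000),T).round())
"
python3 - <<'E'
import cv2
a=cv2.imread('pics/w3.png')[220:380,200:350];cv2.imwrite('pics/w3c.png',cv2.resize(a,None,fx=3.7,fy=3.7,interpolation=2))
E
```

```text
(0, 0, 0) [[274. 249.]]
(11, 0, 0) [[274. 231.]]
(-11, 0, 0) [[274. 267.]]
(0, 0, -10.0) [[274. 257.]]
(11, 0, -10) [[274. 238.]]
(11, 14, 0) [[300. 231.]]
(0, 0, -13) [[274. 260.]]
```

View pics/w3c.png

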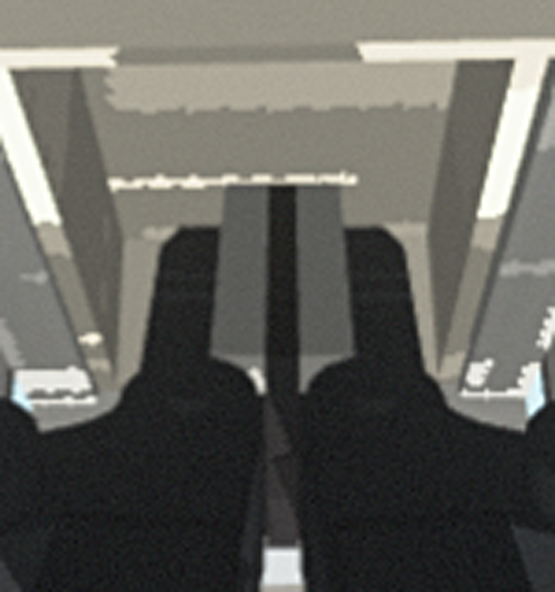

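```bash

python3 -c "
from h import *
s,x,Rt=pose();T=wT()
for d in [(0,0,0),(11,0,0),(-11,0,0),(0,0,-20),(0,0,-30)]: print(d,(proj('side',x+Rt.apply(np.array(d)/1000))[0]-[240,155])*5, proj('wrist',x+Rt.apply(np.array(d)/1000),T)[0].round())
m=camera_model('wrist');print(np.array(m['T_tool_cam']))
for d in [(0,0,0),(11,0,0),(11,42,0),(11,42,-13),(-11,42,-13),(11,42,-35)]: print(d,proj('wrist',np.array(d)/1000,np.array(m['T_tool_cam']))[0].round())
"
```

```text
(0, 0, 0) [307.93003049 353.5319268 ] [274. 249.]
(11, 0, 0) [314.18949063 369.32664642] [274. 231.]
(-11, 0, 0) [301.67295823 337.74407692] [274. 267.]
(0, 0, -20) [317.72692537 349.59081327] [274. 266.]
(0, 0, -30) [322.70882376 347.58661764] [274. 276.]
[[-4.60596493e-04  9.45717465e-01  3.24989639e-01  8.34566627e-02]
 [ 9.99999637e-01  6.68656512e-04 -5.28520897e-04  8.85446812e-04]
 [-7.17137880e-04  3.24989277e-01 -9.45717429e-01 -1.81882483e-01]
 [ 0.00000000e+00  0.00000000e+00  0.00000000e+00  1.00000000e+00]]
(0, 0, 0) [274. 249.]
(11, 0, 0) [274. 231.]
(11, 42, 0) [352. 231.]
(11, 42, -13) [357. 240.]
(-11, 42, -13) [354. 279.]
(11, 42, -35) [368. 260.]
```

```bash
python3 - <<'E'
import cv2
a=cv2.imread('pics/wrist0.png')[270:420,100:460];cv2.imwrite('pics/w0c.png',cv2.resize(a,None,fx=2.2,fy=2.2,interpolation=2))
E
```

```text
(no output)
```

View pics/w0c.png

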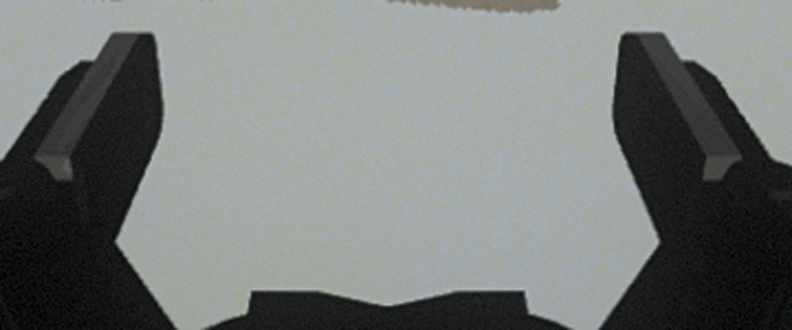

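```bash

python3 -c "
from h import *
s,x,Rt=pose()
im=cv2.imread('pics/s3.png')
for z,c in [(0,(0,0,255)),(-40,(0,255,0))]:
    P=[(a,b,z) for a,b in [(11,14),(11,-14),(-11,-14),(-11,14)]]+[(0,0,z)]
    q=(proj('side',x+Rt.apply(np.array(P)/1000))-[240,155]+.5)*5
    print(q.round())
    cv2.polylines(im,[q[:4].astype(int)],True,c,1);cv2.circle(im,tuple(q[4].astype(int)),3,c,-1)
cv2.imwrite('pics/s3o.png',cv2.resize(im[200:480,180:460],None,fx=2.1,fy=2.1))
"
```

```text
[[298. 379.]
 [336. 364.]
 [323. 333.]
 [285. 348.]
 [310. 356.]]
[[317. 372.]
 [356. 357.]
 [343. 324.]
 [304. 340.]
 [330. 348.]]
```

View pics/s3o.png

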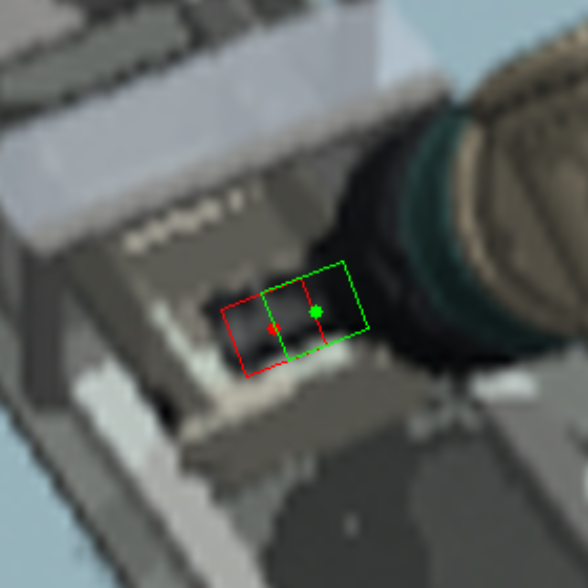

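```bash

python3 -c "
from h import *
s,x,Rt=pose()
f=grab_frame('top')[:,:,::-1]
im=cv2.resize(f[190:290,250:360],None,fx=6,fy=6,interpolation=2)
im2=im.copy()
for z,c in [(0,(0,0,255)),(-40,(0,255,0))]:
    P=[(a,b,z) for a,b in [(11,14),(11,-14),(-11,-14),(-11,14)]]
    q=(proj('top',x+Rt.apply(np.array(P)/1000))-[250,190]+.5)*6
    cv2.polylines(im2,[q.astype(int)],True,c,1)
cv2.imwrite('pics/t3o.png',im2)
"
```

```text
(no output)
```

View pics/t3o.png

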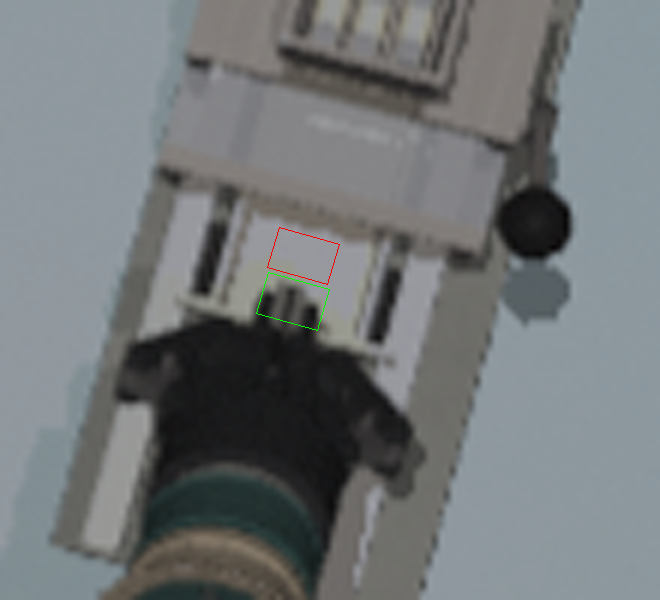

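```bash
cat >> h.py <<'E'
def tri(obs):
    f=lambda X:np.concatenate([proj(n,X,T)[0]-np.array(q) for n,q,T in obs])
    r=least_squares(f,[.5,-.05,.05]);return r.x,r.fun
E
python3 -c "
from h import *
s,x,Rt=pose();T=wT();p=np.load('p.npy')
for o in ([('top',(298.2,237.5),None),('side',(297,226),None)],[('top',(298.2,237.5),None),('wrist',(275,270),T)],[('side',(297,226),None),('wrist',(275,270),T)]):
    X,r=tri(o);print('loc',R.from_euler('z',-p[2]).apply(X-[p[0],p[1],0])*1000,'tool',Rt.inv().apply(X-x)*1000,r.round(1))
"
```

```text
loc [-28.53538938   9.4207969   49.68593526] tool [  0.44121745   9.0010468  -17.1033799 ] [-2.2 -2.6  4.   0.4]
loc [-34.07232158   0.98481461  56.28192885] tool [  0.98411839   0.59321092 -25.72568244] [ 0.4  0.1  0.1 -0. ]
loc [-5.49788009  1.11908343 41.567552  ] tool [-13.78199001   0.86053627   2.82112474] [ 2.7 -3.8  0.6 -0.5]
```

The top view shows the real finger ends (crop 292,288) about 40 mm short of the reported TCP. The wrist view agrees (tip at row 270, expected 231), and so does the fingers passing over the plate. From here I treat the tip as TCP −42 mm along z. The tray has not moved.

```bash
cat >> h.py <<'E'
TIP=-0.042
def tip(loc,tilt,flip=True):
    p=np.load('p.npy'); s,x,Rt=pose(); cy=p[2]
    Rd=R.from_euler('z',cy)*R.from_matrix(np.diag([1,-1,-1.]))*R.from_euler('y',tilt,degrees=True)*R.from_euler('z',180 if flip else 0,degrees=True)
    L=R.from_euler('z',-cy); tp=x+Rt.apply([0,0,TIP]); tgt=st2w(p,loc)[0]
    dn=tgt-Rd.apply([0,0,TIP])-x
    zl=L.apply(Rt.apply([0,0,1]))
    print('t',round(s['time_s'],2),'tip',np.round(L.apply(tp-[p[0],p[1],0])*1000,1),'lean',np.round(np.degrees(np.arctan2(zl[0],-zl[2])),1),'sh now',np.round(Rt.inv().apply(dn)*1000,1),'sh goalori',np.round(Rd.inv().apply(dn)*1000,1),'turn',np.round(np.degrees((Rt.inv()*Rd).as_rotvec()),1),'F',np.round(L.apply(s['force']),1),'q',np.round(s['joint_positions'],2),'grip',round(s['grip_width'],4))
E
python3 -m inch '[[0.010,0,-0.010,0,0,-1],[0.010,0,-0.010,0,0,0],[0.010,0,-0.008,0,0,0]]' 0
python3 -c "
from h import *
tip((-78,0,70),36);tip((-78,0,28),36)"
```

```text
time_s: 6.28
eef_pos: [0.4783, -0.0413, 0.0441]
tcp_rot: [0.362, 2.5, -0.108]
force: [-0.6, -0.3, -0.4]
grip_width: 0.0002
t 6.28 tip [-80.3   0.5  78.3] lean 35.5 sh now [ 2.6 -0.8  8.1] sh goalori [ 2.6 -0.7  8.1] turn [ 0.2 -0.5 -0.2] F [-0.5 -0.4 -0.4] q [-0.18 -0.16 -1.06  0.06 -0.06  0.09] grip 0.0002
t 6.28 tip [-80.3   0.5  78.3] lean 35.5 sh now [26.9 -1.  42.3] sh goalori [27.3 -0.7 42.1] turn [ 0.2 -0.5 -0.2] F [-0.5 -0.4 -0.4] q [-0.18 -0.16 -1.06  0.06 -0.06  0.09] grip 0.0002
```

```bash

python3 -m inch '[[0.004,0,0.012,0,2,0],[0.005,0,0.012,0,2,0],[0.005,0,0.010,0,1.5,0]]' 0
python3 -c "
from h import *
tip((-74,0,28),30)"
```

```text
time_s: 6.53
eef_pos: [0.4818, -0.0414, 0.0094]
tcp_rot: [0.377, 2.597, -0.09]
force: [0.2, 0.1, 0.0]
grip_width: -0.0
t 6.53 tip [-73.5   1.3  45.9] lean 29.8 sh now [ 9.2 -1.7 15.3] sh goalori [ 9.3 -1.6 15.2] turn [ 0.3 -0.2 -0.3] F [0.2 0.2 0. ] q [-0.19 -0.05 -1.01  0.09 -0.04  0.09] grip -0.0
```

```bash

python3 -m inch '[[0.006,-0.001,0.007,0,0,0],[0.004,-0.001,0.006,0,0,0],[0,0,0,0,0,0]]' 0
python3 -c "
from h import *
tip((-74,0,28),30)
f=grab_frame('wrist');cv2.imwrite('pics/w4.png',f[150:330,150:410][:,:,::-1].repeat(3,0).repeat(3,1))
f=grab_frame('top');cv2.imwrite('pics/t4.png',cv2.resize(f[190:290,250:360],None,fx=6,fy=6,interpolation=2)[:,:,::-1])"
```

```text
time_s: 6.78
eef_pos: [0.4822, -0.0432, -0.0053]
tcp_rot: [0.381, 2.596, -0.089]
force: [0.1, -0.1, -0.3]
grip_width: -0.0001
t 6.78 tip [-72.6  -0.2  31.1] lean 29.8 sh now [ 2.6 -0.1  2. ] sh goalori [ 2.7 -0.   2. ] turn [ 0.4 -0.2 -0.4] F [ 0.1 -0.  -0.3] q [-0.2  -0.01 -1.02  0.04 -0.04  0.08] grip -0.0001
```

View pics/w4.png

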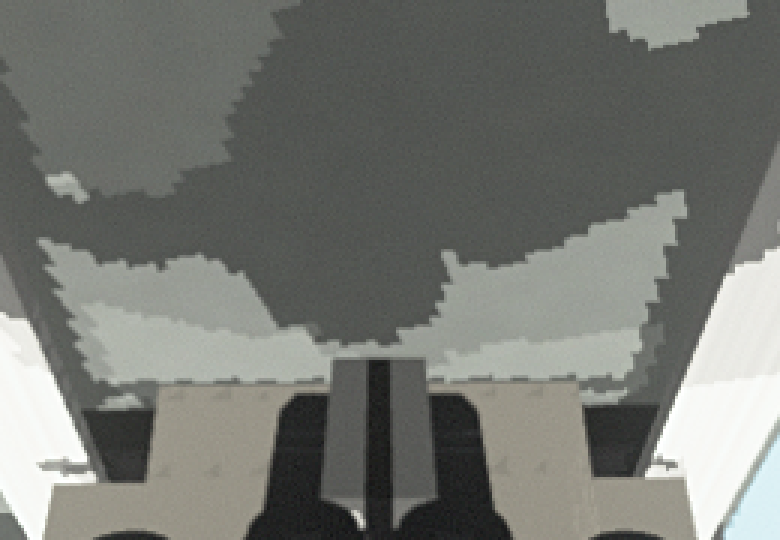

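View pics/t4.png

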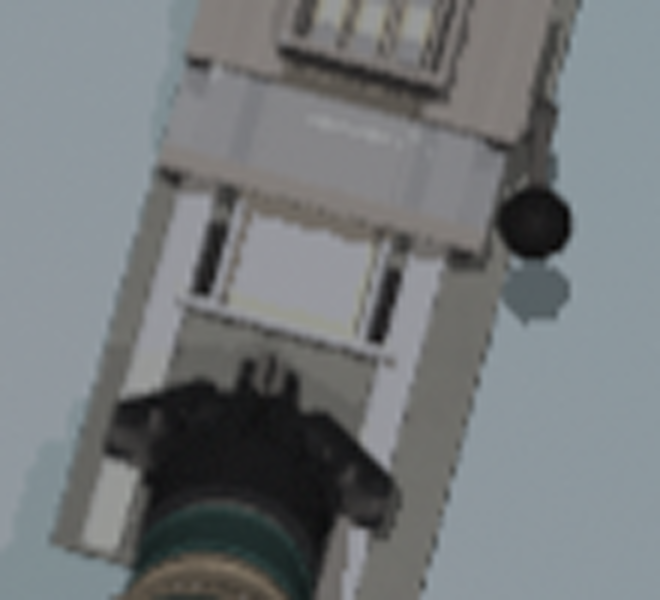

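Now the fingertips stand about 8 mm behind the plate and low at the base plate, within 2 mm of its middle (378 against 369 in the 3× crop). Pushing in small steps.

```bash

python3 -m inch '[[-0.006,0,0.004,0,0,0],[-0.006,0,0.004,0,0,0],[-0.006,0,0.004,0,0,0]]' 0
python3 -c "
from h import *
tip((12,0,28),38)"
python3 -m inch '[[-0.006,0,0.005,0,-1.5,0],[-0.006,0,0.005,0,-1.5,0],[-0.006,0,0.005,0,-1.5,0]]' 0
python3 -c "
from h import *
tip((12,0,28),38)"
```

```text
time_s: 7.13
eef_pos: [0.5036, -0.049, -0.005]
tcp_rot: [0.38, 2.595, -0.088]
force: [-2.4, 1.2, 2.5]
grip_width: 0.0001
t 7.13 tip [-50.5   0.2  31.5] lean 29.9 sh now [-58.4  -0.3  33.7] sh goalori [-53.   -0.5  41.6] turn [ 0.4 -8.1 -0.4] F [-2.6  0.4  2.5] q [-0.2   0.03 -0.98  0.04 -0.03  0.08] grip 0.0001
time_s: 7.38
eef_pos: [0.5326, -0.0571, -0.0047]
tcp_rot: [0.369, 2.508, -0.102]
force: [-2.8, 0.7, 2.2]
grip_width: -0.0003
t 7.38 tip [-23.5   0.6  29.7] lean 34.9 sh now [-30.4  -0.8  21.7] sh goalori [-29.2  -0.9  23.3] turn [ 0.4 -3.1 -0.5] F [-2.9 -0.1  2.2] q [-0.2   0.08 -1.   -0.12 -0.04  0.08] grip -0.0003
```

```bash

python3 -m inch '[[-0.006,-0.001,0.005,0,-1.2,0],[-0.006,0,0.005,0,-1.2,0]]' 0
python3 -c "
from h import *
tip((12,0,28),38)
f=grab_frame('wrist');cv2.imwrite('pics/w5.png',f[:,:,::-1])
f=grab_frame('side');cv2.imwrite('pics/s5.png',cv2.resize(f[155:275,240:360],None,fx=5,fy=5,interpolation=2)[:,:,::-1])"
```

```text
time_s: 7.55
eef_pos: [0.5491, -0.0628, -0.0055]
tcp_rot: [0.363, 2.465, -0.108]
force: [-2.7, 1.5, 2.1]
grip_width: 0.0002
t 7.55 tip [-7.5 -0.2 27.8] lean 37.5 sh now [-16.    0.   11.7] sh goalori [-15.9  -0.1  11.9] turn [ 0.4 -0.5 -0.5] F [-3.   0.7  2.1] q [-0.21  0.12 -1.01 -0.21 -0.04  0.07] grip 0.0002
```

View pics/w5.png

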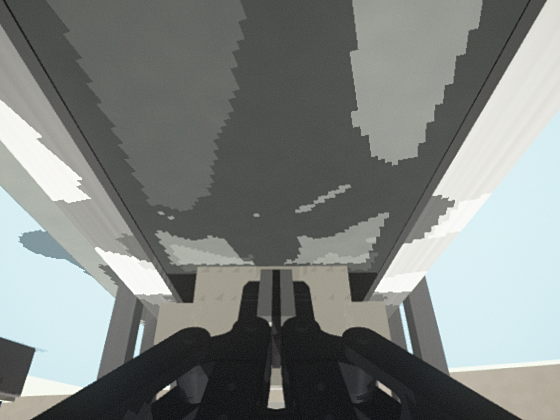

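View pics/s5.png

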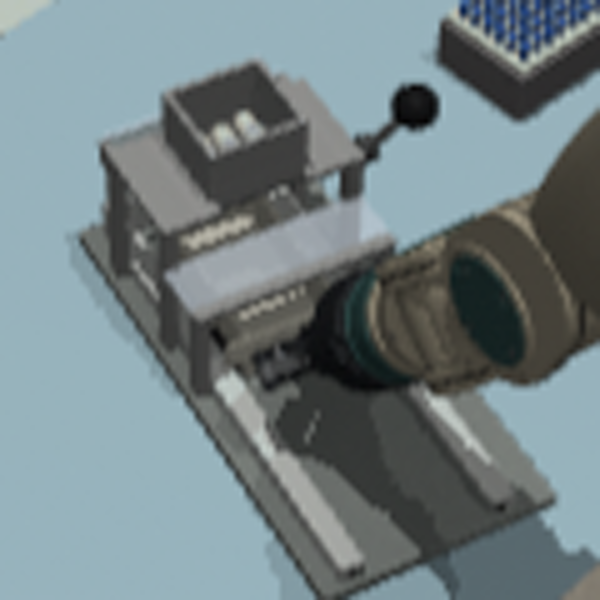

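The tray slides squarely with the finger on its plate and about 3 N. About 19 mm remain.

```bash

python3 -m inch '[[-0.005,0,0.004,0,-1,0],[-0.004,0,0.003,0,-0.5,0]]' 0
python3 -c "
from h import *
tip((12,0,28),40)"
```

```text
time_s: 7.82
eef_pos: [0.5604, -0.0662, -0.0058]
tcp_rot: [0.36, 2.44, -0.112]
force: [-3.1, 0.4, 1.9]
grip_width: 0.0002
t 7.82 tip [ 3.5 -0.3 26.9] lean 38.9 sh now [-8.2  0.   4.4] sh goalori [-8.1 -0.   4.6] turn [ 0.4 -1.2 -0.5] F [-3.1 -0.5  1.9] q [-0.21  0.14 -1.01 -0.26 -0.04  0.07] grip 0.0002
```

```bash

python3 -m inch '[[-0.003,0,0.002,0,0,0],[-0.003,0,0.002,0,0,0]]' 0
python3 -c "
from h import *
tip((12,0,28),40)"
python3 -m inch '[[-0.002,0,0.001,0,0,0],[-0.002,0,0.001,0,0,0]]' 0
python3 -c "
from h import *
tip((12,0,28),40)"
```

```text
time_s: 7.98
eef_pos: [0.5671, -0.0682, -0.0058]
tcp_rot: [0.36, 2.443, -0.112]
force: [-1.8, 0.8, -0.6]
grip_width: -0.0001
t 7.98 tip [10.6 -0.3 27. ] lean 38.7 sh now [-2.7  0.   0.1] sh goalori [-2.7  0.   0.2] turn [ 0.4 -1.3 -0.5] F [-1.9  0.3 -0.6] q [-0.21  0.15 -0.99 -0.25 -0.04  0.07] grip -0.0001
time_s: 8.15
eef_pos: [0.5691, -0.0689, -0.0065]
tcp_rot: [0.36, 2.449, -0.111]
force: [-15.3, 4.6, 9.3]
grip_width: -0.0001
t 8.15 tip [12.8 -0.4 26.4] lean 38.4 sh now [-1.5  0.1 -1.8] sh goalori [-1.6  0.1 -1.7] turn [ 0.4 -1.6 -0.5] F [-15.9   0.1   9.3] q [-0.21  0.15 -0.98 -0.24 -0.04  0.07] grip -0.0001
```

The tray reached the stop: force rose to 16 N with the front corner at x≈21 mm (home is 20). Backing off.

```bash

python3 -m inch '[[0.008,0,-0.006,0,0,0],[0.012,0,-0.009,0,0,0],[0.014,0,-0.012,0,1,0],[0.012,0,-0.018,0,3,0],[0.005,0,-0.025,0,4,0],[0,0,-0.03,0,4,0],[0,0,-0.03,0,4,0]]' 0
python3 -c "
from h import *
tip((-40,-82,240),0)
for n in ('side','top'):
  f=grab_frame(n);o={'side':(155,240),'top':(160,250)}[n];cv2.imwrite(f'pics/{n}6.png',cv2.resize(f[o[0]:o[0]+130,o[1]:o[1]+120],None,fx=4.6,fy=4.6,interpolation=2)[:,:,::-1])"
```

```text
time_s: 8.73
eef_pos: [0.4548, -0.0365, 0.0589]
tcp_rot: [0.4, 2.73, -0.065]
force: [1.7, 0.2, -1.2]
grip_width: -0.0001
t 8.73 tip [-95.6  -1.6  97.8] lean 22.0 sh now [ -89.6  -79.3 -114.6] sh goalori [ -39.8  -80.7 -139.1] turn [ 0.5 22.  -0.3] F [ 1.6  0.7 -1.2] q [-0.21 -0.16 -0.88  0.47 -0.02  0.08] grip -0.0001
```

View pics/side6.png

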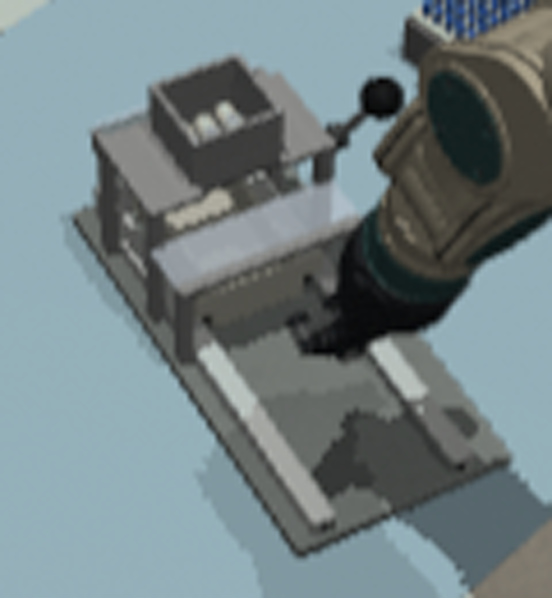

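View pics/top6.png

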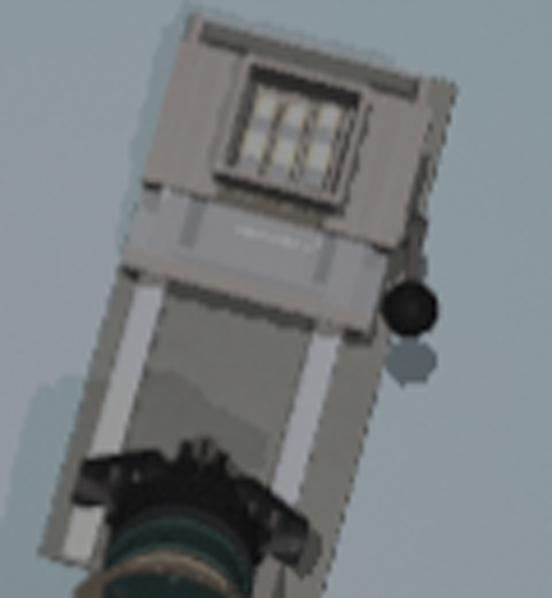

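The tray is under the cover, square, with its rear edge hidden from above (the lane is empty at crop 230,350). The vials are still in the hopper and the knob is at (411,308). Now I'll rise and go to the lever.

```bash

python3 -m inch '[[-0.01,-0.01,-0.03,0,5.5,0],[-0.01,-0.02,-0.03,0,5.5,0],[-0.01,-0.02,-0.03,0,5.5,0],[0,-0.02,-0.03,0,5,0],[0,-0.01,-0.01,0,0,0],[0,0,0,0,0,0]]' 0
python3 -c "
from h import *
tip((-45,-82,198),0)
f=grab_frame('top');cv2.imwrite('pics/top7.png',cv2.resize(f[150:290,250:380],None,fx=4.3,fy=4.3,interpolation=2)[:,:,::-1])
f=grab_frame('wrist');cv2.imwrite('pics/w7.png',f[:,:,::-1])"
```

```text
time_s: 9.33
eef_pos: [0.4205, -0.1119, 0.1802]
tcp_rot: [0.445, 3.103, 0.011]
force: [0.4, -0.8, 0.1]
grip_width: -0.0
t 9.33 tip [-91.7 -83.6 222.2] lean 0.3 sh now [-46.3   1.1  24.5] sh goalori [-46.5   1.3  24.2] turn [0.5 0.3 0. ] F [ 0.6 -0.7  0.1] q [-0.42 -0.06 -0.43  1.2   0.01 -0.13] grip -0.0
```

View pics/top7.png

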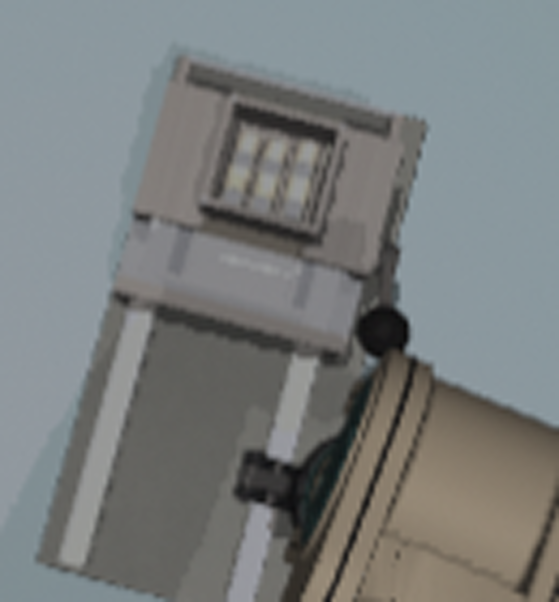

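View pics/w7.png

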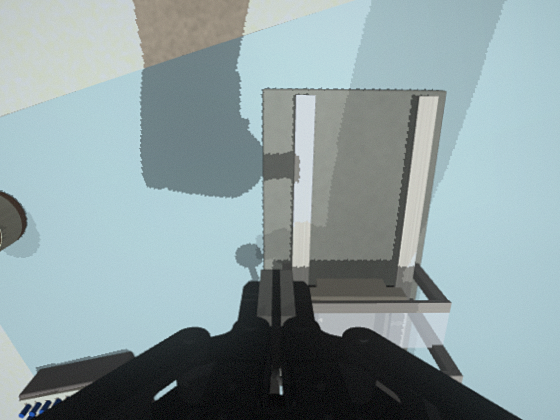

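```bash

python3 -m inch '[[-0.015,0,0.008,0,0,0],[-0.015,0,0.008,0,0,0],[-0.012,0,0.004,0,0,0],[0,0,0,0,0,0]]' 0
python3 -c "
from h import *
tip((-20,-82,198),0)
f=grab_frame('side');cv2.imwrite('pics/s8.png',cv2.resize(f[135:265,250:380],None,fx=4.6,fy=4.6,interpolation=2)[:,:,::-1])
f=grab_frame('wrist');cv2.imwrite('pics/w8.png',f[:,:,::-1])"
```

```text
time_s: 9.77
eef_pos: [0.4553, -0.1162, 0.1504]
tcp_rot: [-0.44, -3.109, -0.019]
force: [0.8, -0.2, -0.2]
grip_width: -0.0
t 9.77 tip [-56.7 -78.1 192.4] lean -0.2 sh now [-36.8  -4.5  -5.8] sh goalori [-36.9  -4.4  -5.6] turn [ 0.7 -0.2  0.3] F [ 0.8  0.1 -0.2] q [-0.4   0.03 -0.41  1.14  0.01 -0.11] grip -0.0
```

View pics/s8.png

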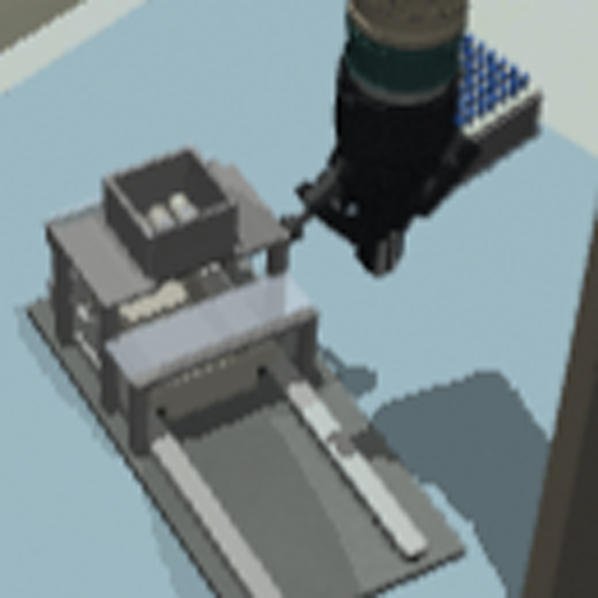

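View pics/w8.png

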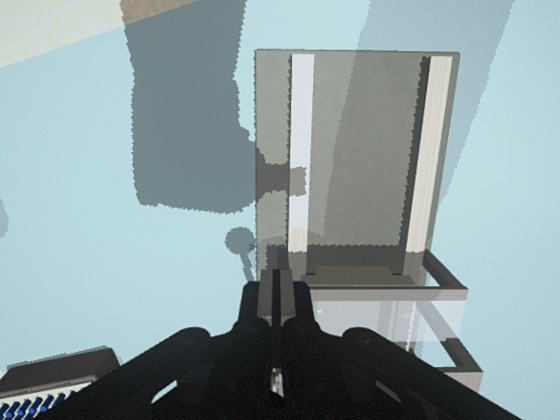

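The knob is hidden behind the fingers in these views, and the finger is below and before it as intended. I'll approach with force checks.

```bash

python3 -m inch '[[-0.010,-0.003,-0.006,0,0,0],[-0.01,-0.002,-0.002,0,0,0],[-0.008,0,0,0,0,0],[0,0,0,0,0,0]]' 0
python3 -c "
from h import *
tip((-20,-82,200),0)"
python3 -m inch '[[-0.008,0,0,0,0,0],[-0.01,0,0,0,0,0],[-0.01,0,0,0,0,0]]' 0
python3 -c "
from h import *
tip((50,-82,200),0)"
```

```text
time_s: 10.2
eef_pos: [0.4794, -0.1279, 0.1595]
tcp_rot: [-0.437, -3.107, -0.019]
force: [0.6, -0.4, -0.1]
grip_width: -0.0
t 10.2 tip [-30.3 -82.5 201.5] lean -0.3 sh now [-10.5  -0.    1.5] sh goalori [-10.5   0.    1.5] turn [ 0.7 -0.3  0.4] F [ 0.7 -0.2 -0.1] q [-0.4   0.07 -0.34  1.16  0.01 -0.12] grip -0.0
time_s: 10.45
eef_pos: [0.5059, -0.1358, 0.1601]
tcp_rot: [-0.438, -3.104, -0.019]
force: [-2.5, 0.0, 1.5]
grip_width: -0.0003
t 10.45 tip [ -2.4 -82.6 202.1] lean -0.5 sh now [-52.8  -0.2   1.7] sh goalori [-52.8   0.2   2.1] turn [ 0.6 -0.5  0.3] F [-2.4 -0.7  1.5] q [-0.39  0.12 -0.28  1.17  0.01 -0.11] grip -0.0003
```

```bash

python3 -m inch '[[-0.011,0,0,0,0,0],[-0.011,0,0,0,0,0],[-0.011,0,0,0,0,0],[-0.010,0,0,0,0,0],[-0.005,0,0,0,0,0]]' 0
python3 -c "
from h import *
tip((50,-82,200),0)
f=grab_frame('side');cv2.imwrite('pics/s9.png',cv2.resize(f[135:265,250:380],None,fx=4.6,fy=4.6,interpolation=2)[:,:,::-1])"
```

```text
time_s: 10.87
eef_pos: [0.5605, -0.1516, 0.1594]
tcp_rot: [-0.438, -3.108, -0.019]
force: [0.0, 0.3, -0.5]
grip_width: -0.0002
t 10.87 tip [ 54.2 -82.4 201.4] lean -0.3 sh now [ 4.  -0.1  1.5] sh goalori [ 4.  -0.1  1.4] turn [ 0.7 -0.3  0.3] F [-0.1  0.3 -0.5] q [-0.38  0.22 -0.17  1.19  0.01 -0.1 ] grip -0.0002
```

View pics/s9.png

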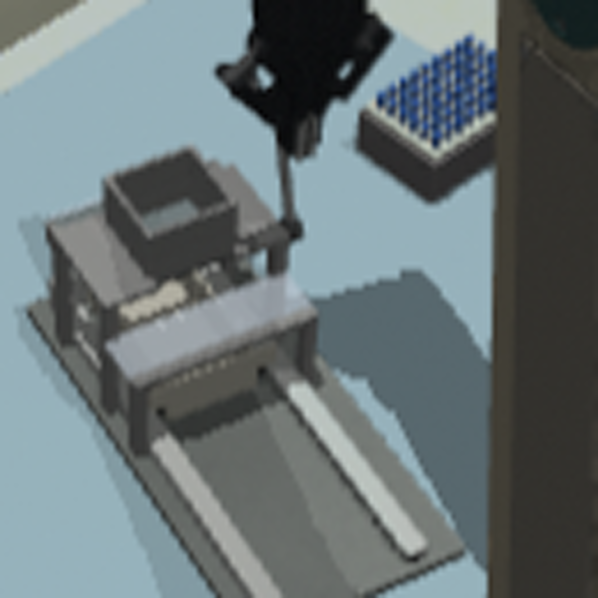

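The hopper now looks empty in the side view (crop 170,215). I'll rise and look again to confirm the door is fully open.

```bash

python3 -m inch '[[0.005,0,-0.025,0,0,0],[0,0,-0.03,0,0,0],[0,0,-0.03,0,0,0],[0,0,0,0,0,0],[0,0,0,0,0,0]]' 0
python3 -c "
from h import *
tip((165,-82,265),0)
for n in ('side','top'):
  f=grab_frame(n);o={'side':(145,240),'top':(150,250)}[n];cv2.imwrite(f'pics/{n}10.png',cv2.resize(f[o[0]:o[0]+130,o[1]:o[1]+130],None,fx=4.6,fy=4.6,interpolation=2)[:,:,::-1])
p=np.load('p.npy')
print('open knob', proj('side',st2w(p,(126,-82,191))),proj('top',st2w(p,(126,-82,191))))"
```

```text
time_s: 11.33
eef_pos: [0.5559, -0.1509, 0.2441]
tcp_rot: [-0.437, -3.101, -0.022]
force: [-0.8, 0.5, -1.2]
grip_width: 0.0002
t 11.33 tip [ 49.9 -83.1 286.1] lean -0.7 sh now [-115.8   -0.4   19.8] sh goalori [-115.6    0.5   21.1] turn [ 0.7 -0.7  0.3] F [-0.9  0.3 -1.2] q [-0.38  0.18 -0.04  1.36  0.01 -0.1 ] grip 0.0002
open knob [[303.2850152  155.59740619]] [[350.22509016 179.52197756]]
```

View pics/side10.png

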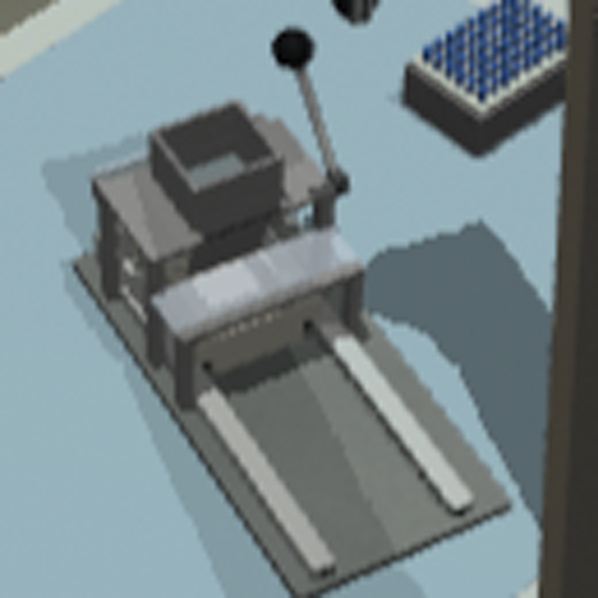

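View pics/top10.png

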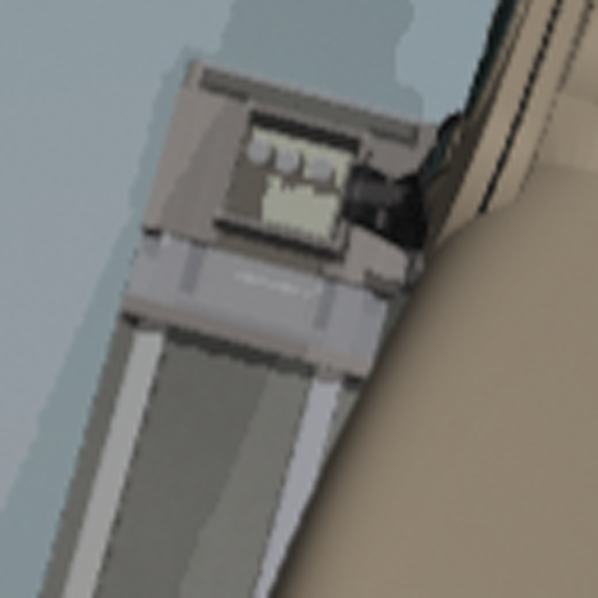

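Side view: the knob is at crop (293,47), which is pixel (303.7,155.2). That matches the full-open prediction (303.3,155.6). The top view shows three round caps in the hopper mouth near (260,150), (287,157) and (320,165), so I'll check what height they can be at.

```bash

python3 -c "
from h import *
p=np.load('p.npy')
for c in [(260,150),(287,157),(320,165)]:
  q=np.array([250+c[0]/4.6-.4,150+c[1]/4.6-.4])
  print([ (z,least_squares(lambda a:proj('top',st2w(p,(a[0],a[1],z)))[0]-q,[100.,0]).x.round()) for z in (20,60,100,130)])
q=proj('top',st2w(p,[(146,-32,30),(146,32,30),(20,32,47),(20,-32,47)]));print(((q-[250,150])*4.6).round())
"
python3 - <<'E'
import cv2
a=cv2.imread('pics/top10.png')[90:290,180:420];cv2.imwrite('pics/top10c.png',cv2.resize(a,None,fx=2.9,fy=2.9,interpolation=2))
E
```

```text
[(20, array([124.,  20.])), (60, array([116.,  20.])), (100, array([108.,  20.])), (130, array([103.,  20.]))]
[(20, array([124.,   3.])), (60, array([116.,   4.])), (100, array([109.,   4.])), (130, array([103.,   4.]))]
[(20, array([124., -17.])), (60, array([117., -16.])), (100, array([109., -15.])), (130, array([103., -14.]))]
[[352. 132.]
 [250. 105.]
 [196. 302.]
 [301. 330.]]
```

View pics/top10c.png

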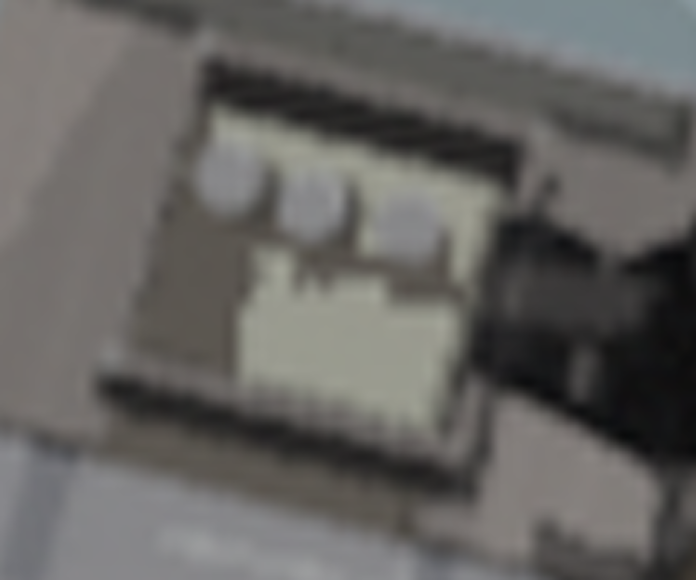

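The three vials stand upright in the tray at x≈116, y≈20, 4 and -16 mm, with their tops at about 62 mm. That is outside the door's sweep. Now I'll go over the knob and swing it back.

```bash

python3 -m inch '[[-0.02,0,0,0,0,0],[-0.03,0,0,0,0,0],[-0.03,0,0,0,0,0],[-0.03,0,0,0,0,0],[0,0,0,0,0,0]]' 0
python3 -c "
from h import *
tip((168,-82,190),0)"
```

```text
time_s: 11.85
eef_pos: [0.6598, -0.18, 0.2345]
tcp_rot: [-0.436, -3.09, -0.026]
force: [0.0, 0.0, 0.2]
grip_width: 0.0004
t 11.85 tip [158.3 -81.7 276.5] lean -1.3 sh now [-12.7  -2.1  86.3] sh goalori [-10.7  -0.8  86.5] turn [ 0.8 -1.3  0.3] F [0.  0.1 0.2] q [-0.37  0.38  0.21  1.42  0.01 -0.09] grip 0.0004
```

```bash

python3 -m inch '[[-0.013,-0.001,0.01,0,-0.5,0],[0,0,0.03,0,0,0],[0,0,0.03,0,0,0],[0,0,0.014,0,0,0],[0,0,0,0,0,0]]' 0
python3 -c "
from h import *
tip((152,-82,190),0)
f=grab_frame('side');cv2.imwrite('pics/s11.png',cv2.resize(f[115:245,250:380],None,fx=4.6,fy=4.6,interpolation=2)[:,:,::-1])"
```

```text
time_s: 12.27
eef_pos: [0.6695, -0.1823, 0.14]
tcp_rot: [-0.436, -3.091, -0.027]
force: [-0.3, 0.9, 0.2]
grip_width: -0.0001
t 12.27 tip [168.2 -81.3 181.9] lean -1.3 sh now [15.4 -1.1 -7.7] sh goalori [15.2 -1.3 -8. ] turn [ 0.8 -1.3  0.3] F [-0.5  0.7  0.2] q [-0.36  0.44  0.1   1.25  0.01 -0.09] grip -0.0001
```

View pics/s11.png

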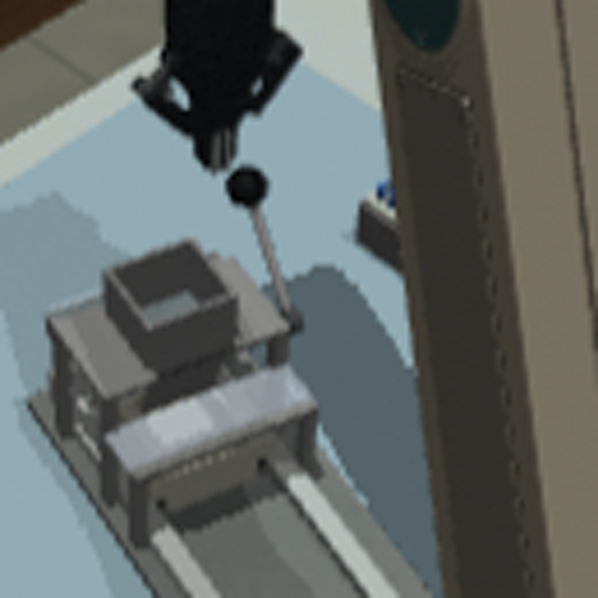

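The shut fingers are beyond the knob (crop 246,187) on its far side, at knob height. Pulling it back.

```bash

python3 -m inch '[[0.010,-0.001,-0.004,0,0,0],[0.010,0,-0.003,0,0,0],[0.010,0,0,0,0,0],[0.010,0,0,0,0,0],[0.010,0,0,0,0,0],[0.010,0,0,0,0,0]]' 0
python3 -c "
from h import *
tip((62,-82,192),0)"
```

```text
time_s: 12.82
eef_pos: [0.6308, -0.1729, 0.1653]
tcp_rot: [0.433, 3.081, 0.015]
force: [4.1, -0.2, 3.2]
grip_width: 0.0002
t 12.82 tip [126.3 -83.2 207.3] lean 1.6 sh now [65.9  0.8 13.5] sh goalori [65.5  0.6 15.3] turn [0.8 1.6 0.4] F [4.  1.  3.2] q [-0.37  0.32 -0.02  1.2   0.02 -0.1 ] grip 0.0002
```

```bash

python3 -m inch '[[0.010,0,0.004,0,0.5,0],[0.010,0,0.004,0,0.5,0],[0.010,0,0.003,0,0.5,0],[0.010,0,0.001,0,0,0]]' 0
python3 -c "
from h import *
tip((62,-82,200),0)"
```

```text
time_s: 13.15
eef_pos: [0.5905, -0.1615, 0.1565]
tcp_rot: [0.436, 3.103, 0.018]
force: [1.6, 0.0, -0.1]
grip_width: -0.0005
t 13.15 tip [ 85.3 -83.5 198.5] lean 0.4 sh now [23.6  1.2 -1.6] sh goalori [23.6  1.  -1.5] turn [0.7 0.4 0.4] F [ 1.5  0.5 -0.1] q [-0.38  0.27 -0.11  1.18  0.01 -0.1 ] grip -0.0005
```

```bash

python3 -m inch '[[0.010,0,0,0,0,0],[0.010,0,0,0,0,0],[0.008,0,0,0,0,0],[0,0,0,0,0,0]]' 0
python3 -c "
from h import *
tip((62,-82,200),0)"
python3 -m inch '[[-0.005,0,-0.02,0,0,0],[-0.005,0,-0.03,0,0,0],[0,0,-0.03,0,0,0],[0,0,0,0,0,0],[0,0,0,0,0,0]]' 0
python3 -c "
from h import *
tip((62,-82,200),0)
for n in ('side','top'):
  f=grab_frame(n);o={'side':(145,240),'top':(150,250)}[n];cv2.imwrite(f'pics/{n}12.png',cv2.resize(f[o[0]:o[0]+130,o[1]:o[1]+130],None,fx=4.6,fy=4.6,interpolation=2)[:,:,::-1])"
```

```text
time_s: 13.48
eef_pos: [0.5497, -0.1489, 0.149]
tcp_rot: [-0.435, -3.096, -0.026]
force: [-0.1, 0.1, -0.0]
grip_width: 0.0001
t 13.48 tip [ 43.6 -83.  191. ] lean -1.0 sh now [-18.9   0.4  -9.3] sh goalori [-19.1   0.4  -9. ] turn [ 0.8 -1.   0.4] F [-0.1  0.1 -0. ] q [-0.39  0.22 -0.19  1.18  0.01 -0.11] grip 0.0001
time_s: 13.9
eef_pos: [0.5521, -0.1501, 0.2234]
tcp_rot: [-0.433, -3.074, -0.033]
force: [-1.1, -0.2, 0.0]
grip_width: 0.0003
t 13.9 tip [ 47.2 -83.5 265.4] lean -2.3 sh now [-19.   -0.3  64.7] sh goalori [-16.4   0.9  65.4] turn [ 0.9 -2.3  0.3] F [-1.  -0.5  0. ] q [-0.39  0.2  -0.06  1.35  0.01 -0.11] grip 0.0003
```

View pics/side12.png

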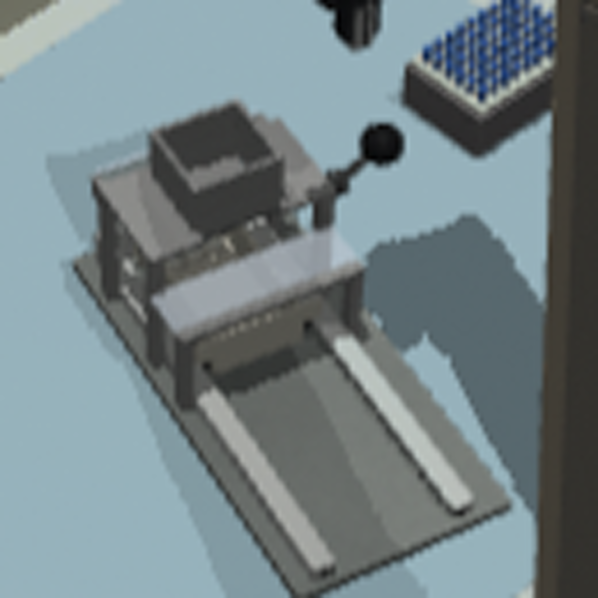

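View pics/top12.png

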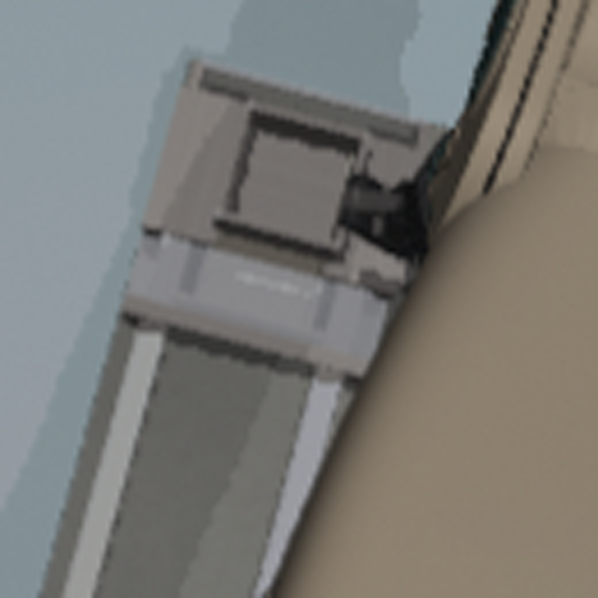

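The knob is back at pixel (322.8,176.3), against (323.1,176.3) at the start. The door is shut, the hopper is empty and the fingers are clear above. I'll retreat further and do the last checks.

```bash

python3 -m inch '[[0,0,-0.02,0,0,0],[0.03,0.01,-0.02,0,0,0],[0.03,0.02,0,0,0,0],[0.03,0.03,0,0,0,0],[0.03,0.03,0,0,0,0],[0.02,0.03,0,0,0,0],[0,0.03,0,0,0,0],[0,0.03,0,0,0,0],[0,0,0,0,0,0],[0,0,0,0,0,0]]' 0
python3 -c "
from h import *
p=np.load('p.npy')
S=grab_frame('side');T=grab_frame('top')
q=proj('side',st2w(p,[(20,51,47),(20,-51,47),(20,51,30),(20,-51,30),(20,36,12),(20,-36,12)]))
im=cv2.resize(S[175:245,260:330],None,fx=8,fy=8,interpolation=2)[:,:,::-1].copy()
for a in ((q-[260,175]+.5)*8): cv2.circle(im,tuple(a.astype(int)),3,(0,0,255),1)
cv2.imwrite('pics/s13.png',im)
cv2.imwrite('pics/t13.png',T[:,:,::-1])
t0=cv2.imread('pics/top0.png')[:,:,::-1].astype(int)
for n,(r0,r1,c0,c1) in {'bottle':(215,260,110,160),'box':(170,215,395,452),'jar':(262,298,412,448)}.items(): print(n,np.abs(T[r0:r1,c0:c1].astype(int)-t0[r0:r1,c0:c1]).mean())
"
```

```text
time_s: 14.83
eef_pos: [0.4558, 0.0678, 0.258]
tcp_rot: [-0.436, -3.046, -0.036]
force: [0.4, -0.1, -1.4]
grip_width: 0.0001
bottle 4.483259259259259
box 4.30682261208577
jar 11.406121399176955
```

View pics/s13.png

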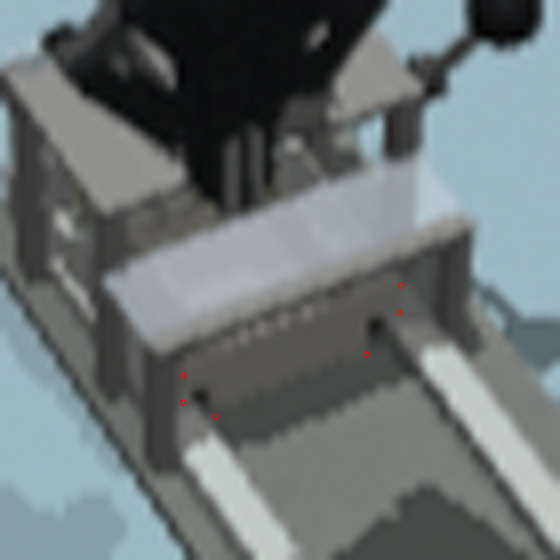

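View pics/t13.png

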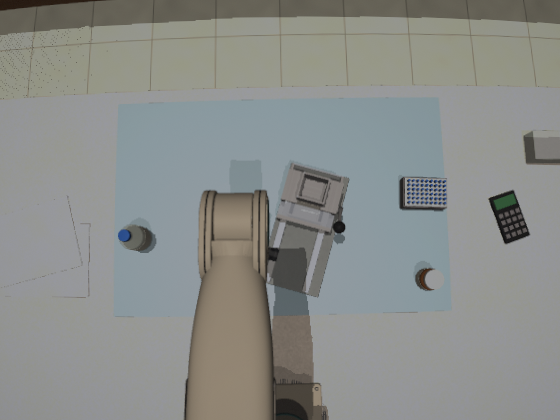

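```bash

python3 -c "
from h import *
p=np.load('p.npy')
M=np.eye(4);M[:3,:3]=R.from_rotvec([-.44,-3.109,-.019]).as_matrix();M[:3,3]=[.4553,-.1162,.1504]
T=M@np.array(camera_model('wrist')['T_tool_cam'])
im=cv2.imread('pics/w8.png')
im=cv2.resize(im[220:320,270:430],None,fx=5,fy=5,interpolation=2)
for X,c in((20,(0,0,255)),(10,(0,255,0))):
  for a in (proj('wrist',st2w(p,[(X,36,12),(X,-36,12),(X,51,30),(X,-51,30)]),T)-[270,220]+.5)*5: cv2.circle(im,tuple(a.astype(int)),3,c,1)
cv2.imwrite('pics/w8o.png',im)"
```

```text
(no output)
```

View pics/w8o.png

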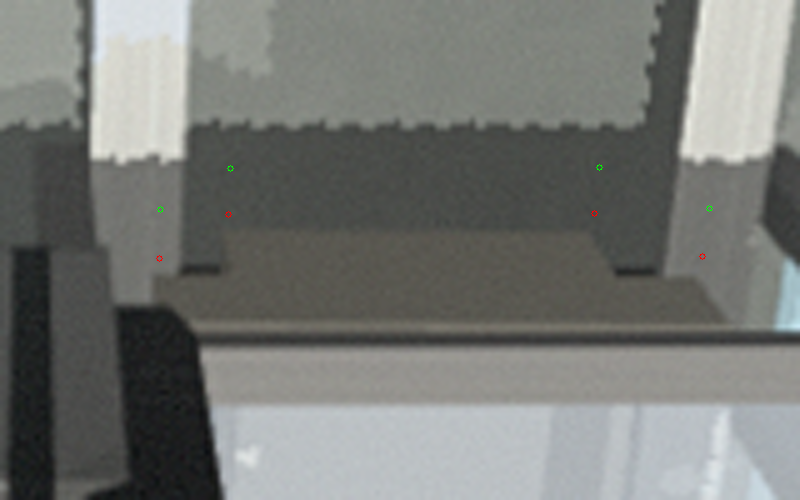

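The plate's lower edge lies at or beyond the predicted home line (crop row 232 against 214, which is 214 for x=20 and 168 for x=10), and it is square. So the tray is home to within calibration.

```bash
python3 -c "
from workcell import bot
bot.finish_job();print(bot.get_state()['time_s'])"
```

```text
the job is handed in; nothing more can be done
the job is handed in; nothing more can be done
```

The job is done and handed in at about 15 s: the tray is home, the three vials are in it, and the trap door is shut again.

**What I did**
- I pushed the tray on the middle of its rear plate until it met the end stop, where the force rose from about 3 N to 16 N.
- I swung the lever over, away from the robot. The knob ended within half a pixel of where full open should be.
- I then swung the lever back past upright and let its own weight close the door.

**Last checks**
- **Lever and door:** the knob is back within half a pixel of its starting position and the door is shut. The hopper is empty.
- **Vials:** before the door closed, the top view showed all three standing upright in the tray. I could not see them afterwards because the door hides them.
- **Tray:** its plate is square and in the home position. In the image it sits about 4 mm beyond the computed home line, which I put down to calibration error because the stop prevents that.
- **Bystanders:** the bottle, tip box and jar are where they were. The jar's image changed more than the other two, which I take to be shadow.
- **Robot:** it is clear of everything.

**What disagreed**
- **TCP offset:** the fingertips were about 42 mm short of the reported TCP in the top and wrist pictures. My reading of the side picture seemed to fit the reported TCP instead.
- **First push:** because of that offset, my first push passed over the plate without touching the tray. I corrected for it after that.

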